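# Close and lock the filter hatch with its quarter-turn fastener

## Robot

A 6-joint arm with a two-finger parallel gripper is mounted at the origin on the work surface. World frame = base frame: x ahead of the robot, y to its left, z up, the work surface at z = 0. Lengths are in m, angles in degrees, forces in N, time in s.
With the tool pointing down it reaches from about 0.25 to 0.725 m from the base axis. Payload 9.7 kg.
Tool frame: the origin (TCP) lies midway between the tips of the shut fingers; the grasp point (between the pads) lies 19 mm behind it; z points along the fingers, x is the direction in which the jaws open and shut, and the axes are right-handed (so a half turn about z gives the same grasp; the last joint's range is limited). The gripper opens to 85 mm and grips with 20 to 120 N. Pads are 22 mm wide; open, the fingers measure 114 mm over their backs; the gripper's body (76 mm by 85 mm) begins 54 mm behind the grasp point. The pads swing forward as they close: fully open they stand 13 mm farther back than shut.
Start: joints at [69.213, 4.979, 10.078, 95.1, 0, 90], TCP at [0.195, 0.514, 0.197] pointing down, gripper open.
Joint ranges: [-179.16, 179.16], [-48.56, 103.87], [-65.8, 70.77], [-126.05, 130.52], [-82.76, 87.17], [-180, 180]. Speed limits (degrees/s): [127.2, 127.2, 147.25, 180, 180, 180].

## Interface

Orientations are given as [roll, pitch, yaw] about the fixed x, y, z axes, in that order (R = Rz(yaw) Ry(pitch) Rx(roll)).
In Python, from workcell import bot, optics gives the robot as it stands.
- The arm moves only by the shell command python3 -m creep 'ROWS' [FORCE]. ROWS is JSON, a list of rows, each a list of 7 numbers: the shift along the tool's x, y, z in m, then the turn, a rotation vector about the tool's x, y, z in rad, then the opening, from 0 (shut) to 1 (fully open). A call has 1 to 8 rows; each row is the pose to reach, as a shift and turn from the pose commanded when the call began, along the tool's axes at that moment; what a row does not reach only later rows make up. A row lasts 1/10 s, in which the tool goes at most 50 mm and 8.59 degrees, less where a joint would pass 70% of its speed; a pose out of reach is approached as far as the arm can. A call with a gripper value outside its range is refused whole. The fingers move at their own pace and stop on an object; FORCE is the grip in N (left out, the last holds). Time passes only in rows, so rows that repeat a pose let the fingers close. It gives the time, the measured TCP pose, the force and the opening at its end, in the units of the state.
- bot.get_obs(): the state, without advancing time (a new reading comes with each control period).
- optics.camera(name): name is "scene" or "top"; returns the picture (480x640x3 uint8, red, green, blue); there is no depth.
- optics.camera_params(name): a dict with "camera_matrix" (3x3 intrinsics, pixels), "R" (3x3) and "t" (3): a world point X has camera coordinates R X + t. Camera axes: x right, y down, z forward; pixel columns grow to the right and rows downward; lengths in m; the calibration is good to about 2 mm. A picture is of the moment at which its call begins. camera_params takes no time and is no camera call.
- bot.job_done(): hands the job in, once; it reports no verdict.
The state is a dict: "time": time; "q": joint angles; "qd": joint speeds; "joint_efforts": joint torques, N m; "ee_pos": TCP position; "tcp_rot": TCP orientation; "wrist_force": force on the tool from outside, world axes, zero at the start; "torque": the same for the moment, N m; "opening": finger opening in m.
Only numpy, scipy, OpenCV 4.12 (cv2) and the standard library are available. Lean on these libraries where they do the work, as an engineer would, in place of code of your own. Each camera call takes 0.05 s, during which the arm holds its last target.

## Task

The filter has been changed: swing the open hatch of the white filter housing gently down onto its gasket and lock it with its quarter-turn fastener: feel for the slot with the cross bar, push the wing head in, give it a quarter turn clockwise until it meets its stop, and let it spring back up into its detent. Do not force anything, let go at the end, and leave the tools and parts lying about where they are.

Things in the scene. Friction and masses are not known exactly. Their poses are not given: they have to be found in the camera images.
- enclosure: white exhaust filter housing, fixed to the bench: 260 (x) by 340 (y) mm, 100 mm tall to its flat deck. Origin at the centre of its underside; x points from its front (louvres) to its back (hinges, duct spigot), z up. In this frame the hatch's hinge axis lies along y at x = 95, z = 106 mm; the fastener's axis, hatch shut, is upright at x = -55, y = 0 mm.
- receptacle_hole (a point): centre, at deck height, of the 36 mm hole under the shut hatch where the fastener enters a steel receptacle: a plate with a slot 5.6 mm wide for the cross bar, along the housing's x axis but clocked up to 0.7 rad either way at random, so find it by feel. From the slot the bar turns below the plate, clockwise from above only, 90 degrees to a detent notch with a firm end stop.
- hatch: bare aluminium hatch, 178 by 190 by 4 mm, 0.3 kg, propped open 0.35 to 0.75 rad on stiff friction hinges (it does not fall; a few N push it down). Origin on the hinge axis, mid-plate; the plate reaches 7 to 185 mm along its own -x and 95 mm to either side in y; z is normal to it, up when shut. Shut, it bears on a rubber gasket, top face 108 mm above the bench, x parallel to the housing's x.
- hatch_push (a point): point on the hatch's top face, on the bare plate 60 mm to the +y side of the fastener, 150 mm from the hinge axis; a good place to push it down (so is its mirror image at -60 mm)
- wing_grip (a point): quarter-turn fastener in the hatch: point on its axis (z), 34 mm above the hatch's top face when it stands out at rest. Its dark steel wing head is a flat upright blade 46 mm long (this point's x), 10 mm thick (y), from 14 to 41 mm above the hatch: pinch it across its thickness. The cross bar on its shaft below the hatch (flat-sided, 4 mm thick, 29 mm long) is parallel to the blade.
- stud (a joint): how far the fastener is pushed in (m): 0 at rest, 0.0103 at its hard stop; spring 3 N plus 0.7 N per mm. With the hatch shut the bar meets the receptacle's plate at 0.0009 unless in line with the slot (within 0.05 rad); past 0.0078 it is clear below the plate and can turn; let go below the plate it rides at 0.0078; sprung up into the detent notch it stands at 0.0058.
- wing (a joint): turn of the wing head (rad), positive clockwise seen from above; at 0 blade and bar lie along the hatch's x. Starts within 0.35 of 0 and turns easily (0.02 N m); at the detent it has turned 1.57 from where the slot was found. With the bar below the plate it may be let go and regripped. Pushing with over 25 N or turning against a stop with over 0.25 N m is forcing it.
- wrench: bystander: steel open-end wrench 150 mm long lying on the housing's deck beside the hatch (+y side)
- hexkey: bystander: small L-shaped hex key, 5 mm thick, lying on the deck in front of the hatch (-y side)
- pliers: bystander: green-handled pliers, 165 mm, on the bench in front of the housing
- screwdriver: bystander: black-handled screwdriver, 190 mm, on the bench in front of the housing
- meter: bystander: yellow and black hand-held meter, 150 by 72 by 30 mm, on the bench beside the housing
- cassette: bystander: old filter cassette, aluminium frame 150 by 95 by 28 mm, on the bench beside the housing
- dish: bystander: small steel dish with screws, 90 by 70 by 22 mm, on the bench in front of the housing

How it is judged:
By the outcome, as a careful person would: the job done as asked, in the order asked, and still so for the second after the job is handed in, with the robot touching nothing.
It also fails if it takes over 72 s, if anything falls off the work surface, if the arm or the gripper's body presses on something with over 40 N, if the wrist force passes 120 N, or if a joint passes its speed limit or range.

## Working session

There is one attempt and no reset: what is moved stays moved. The work goes in short steps, Python scripts to look and compute and a shell command to move; the robot and the scene stay as the last step left them, time stands still between calls to the robot, and variables do not carry over. Pictures are saved under pics/ and viewed, and the job is handed in when it is done.

```bash
ls; mkdir -p pics
python3 - <<'E'
from workcell import bot, optics
import cv2
o=bot.get_obs(); print(o)
for n in("scene","top"):
    cv2.imwrite(f"pics/{n}0.png",optics.camera(n)[:,:,::-1]); print(n,optics.camera_params(n))
E
```

```text
pics
{'time': 0.0, 'q': array([ 6.92142588e+01,  5.01034507e+00,  1.00307560e+01,  9.51007886e+01,
       -7.94886617e-04,  9.00000014e+01]), 'qd': array([ 0.08319128,  0.04114495,  0.02745365,  0.13054899, -0.04165409,
       -0.00844326]), 'joint_efforts': array([-4.48783379e-03, -5.20388210e+01,  4.64800572e+01,  1.63823145e-02,
       -2.41692560e-04,  1.29944021e-05]), 'ee_pos': array([0.19507476, 0.51391066, 0.19585725]), 'tcp_rot': array([1.79999205e+02, 8.03776573e-02, 6.92142574e+01]), 'wrist_force': array([-0.39917542,  0.30590613, -0.27144013]), 'torque': array([-0.00963285, -0.02090862,  0.04747466]), 'opening': 0.0855584431704493}
scene {'camera_matrix': array([[466.34962769,   0.        , 315.75203305],
       [  0.        , 466.34962769, 238.20580113],
       [  0.        ,   0.        ,   1.        ]]), 'R': array([[ 5.16580593e-01,  8.56238180e-01,  8.18607694e-04],
       [ 5.30246200e-01, -3.19154065e-01, -7.85480522e-01],
       [-6.72297150e-01,  4.06198057e-01, -6.18885838e-01]]), 't': array([-0.34708488, -0.19350714,  1.35669893])}
top {'camera_matrix': array([[499.56929683,   0.        , 321.92234086],
       [  0.        , 499.56929683, 233.22293478],
       [  0.        ,   0.        ,   1.        ]]), 'R': array([[ 0.025856  , -0.99963451,  0.00789381],
       [-0.99397507, -0.02654937, -0.1063423 ],
       [ 0.10651301, -0.00509666, -0.99429825]]), 't': array([0.02018638, 0.58398068, 0.96757335])}
```

View pics/scene0.png

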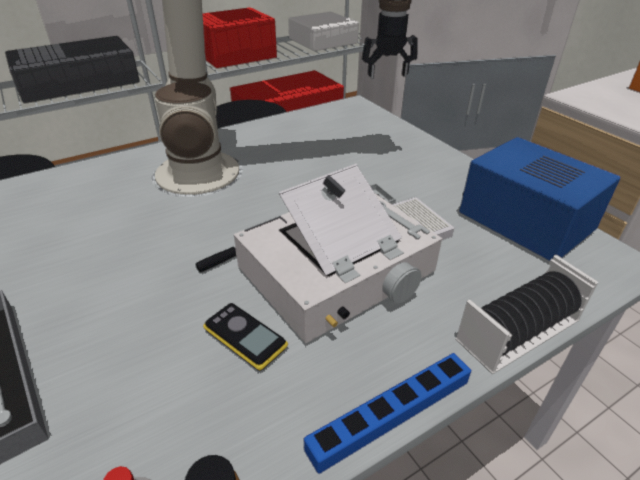

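View pics/top0.png

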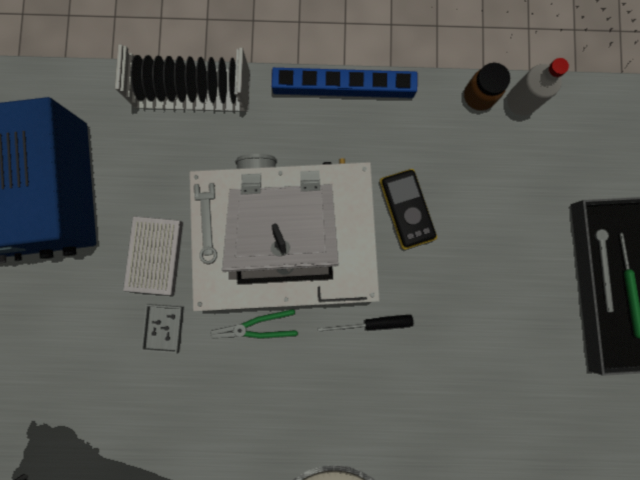

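The top view shows the housing with its front towards the robot. The deck corners are at about (191,170), (371,163), (379,301) and (193,311), the wing at about (279,238), and the hatch is open. Next I'll refine these.

```bash
cat > h.py <<'E'
import numpy as np, cv2
from workcell import bot, optics
def ray(n,uv):
    p=optics.camera_params(n);K=p["camera_matrix"];R=p["R"];t=p["t"]
    d=R.T@np.linalg.inv(K)@np.array([uv[0],uv[1],1.]); return -R.T@t,d/np.linalg.norm(d)
def onplane(n,uv,z):
    c,d=ray(n,uv); return c+d*(z-c[2])/d[2]
def tri(u1,u2):
    a,d=ray("scene",u1);b,e=ray("top",u2)
    s=np.linalg.lstsq(np.stack([d,-e],1),b-a,rcond=None)[0]
    p,q=a+s[0]*d,b+s[1]*e; return (p+q)/2,np.linalg.norm(p-q)
def proj(n,X):
    p=optics.camera_params(n);c=p["R"]@np.asarray(X)+p["t"];u=p["camera_matrix"]@c;return u[:2]/u[2]
E
python3 - <<'E'
from h import *
im=cv2.imread("pics/top0.png")
hsv=cv2.cvtColor(im,cv2.COLOR_BGR2HSV)
m=((hsv[:,:,2]>160)).astype(np.uint8)*255
m[:, :185]=0;m[:,385:]=0;m[:160]=0;m[320:]=0
m=cv2.morphologyEx(m,cv2.MORPH_OPEN,np.ones((3,3)))
cs=max(cv2.findContours(m,cv2.RETR_EXTERNAL,cv2.CHAIN_APPROX_NONE)[0],key=cv2.contourArea)
hl=cv2.convexHull(cs); print(cv2.approxPolyDP(hl,6,True)[:,0].tolist(), cv2.contourArea(hl))
cv2.imwrite("pics/topz.png",cv2.resize(im[155:325,180:390],None,fx=3.5,fy=3.5,interpolation=cv2.INTER_CUBIC))
im=cv2.imread("pics/scene0.png")
cv2.imwrite("pics/scz.png",cv2.resize(im[155:345,225:455],None,fx=3.15,fy=3.15,interpolation=cv2.INTER_CUBIC))
E
```

```text
Traceback (most recent call last):
ValueError: max() iterable argument is empty
```

Run:
```python
from h import *
im=cv2.imread("pics/top0.png")
g=im.max(2).astype(int)
print(g[180,180:380:12],g[150:180,280], g[295:320,280])
cv2.imwrite("pics/topz.png",cv2.resize(im[155:325,180:390],None,fx=3.5,fy=3.5,interpolation=cv2.INTER_CUBIC))
im=cv2.imread("pics/scene0.png")
cv2.imwrite("pics/scz.png",cv2.resize(im[155:345,225:455],None,fx=3.15,fy=3.15,interpolation=cv2.INTER_CUBIC))
```

```text
[100 143 142 143 142 142 115 143 145 143 123  98 143 143 143 143 107] [103 102 102 102 103 103 103 105 102 102 103 102 102 102 103 104 116 137
 142 142 136 123 119 117 109 111 139 144 143 143] [143 143 143 143 143 143 143 143 143 142 134 104  58  50  52  69  86  73
  82  93  92  77  64  71  95]
```

View pics/topz.png

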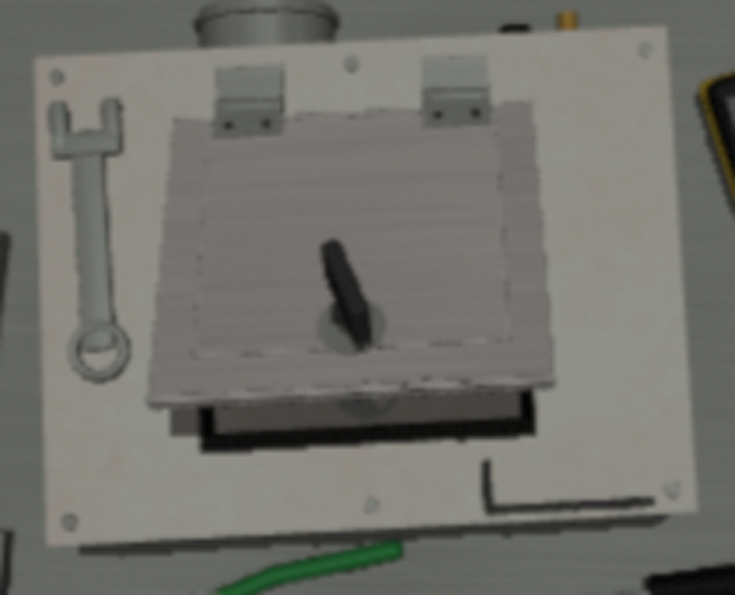

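View pics/scz.png

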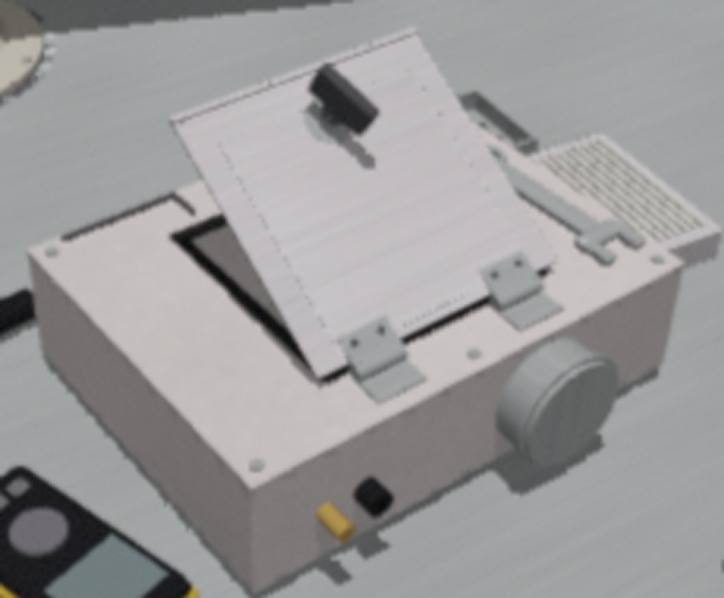

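Run:
```python
from h import *
im=cv2.imread("pics/top0.png")
m=(im.max(2)>126).astype(np.uint8)*255
m[:, :185]=0;m[:,385:]=0;m[:155]=0;m[320:]=0
m=cv2.morphologyEx(m,cv2.MORPH_OPEN,np.ones((3,3)))
cs=max(cv2.findContours(m,cv2.RETR_EXTERNAL,cv2.CHAIN_APPROX_NONE)[0],key=cv2.contourArea)
hl=cv2.convexHull(cs); print(cv2.approxPolyDP(hl,6,True)[:,0].tolist())
T=lambda a:(a[0]/3.5+180-.4,a[1]/3.5+155-.4)
S=lambda a:(a[0]/3.15+225-.4,a[1]/3.15+155-.4)
P=np.array([onplane("top",T(a),.1)[:2] for a in[(35,58),(667,28),(697,512),(47,545)]])
print("top",P,P.mean(0))
# back-left(+x,+y), back-right(+x,-y), front-right, front-left
def fit(P,Q):
    c=P.mean(0);d=Q.mean(0);A=P-c;B=Q-d
    th=np.arctan2((A[:,0]*B[:,1]-A[:,1]*B[:,0]).sum(),(A*B).sum())
    R=np.array([[np.cos(th),-np.sin(th)],[np.sin(th),np.cos(th)]]);t=d-R@c
    return th,R,t,np.linalg.norm(P@R.T+t-Q,axis=1)
M=np.array([[.13,.17],[.13,-.17],[-.13,-.17],[-.13,.17]])
th,R,t,r=fit(M,P);print("top fit",th,t,r)
P2=np.array([onplane("scene",S(a),.1)[:2] for a in[(683,262),(250,488),(30,255)]])
th2,R2,t2,r=fit(M[:3],P2);print("scene fit",th2,t2,r)
for a,b,n in[((172,122),(553,382),"tip -y"),((415,30),(150,403),"tip +y"),]:
    X,e=tri(S(a),T(b)); h=np.append(R.T@(X[:2]-t),X[2]);print(n,X,e,"housing",h, "ang",np.arctan2(h[2]-.106,.095-h[0]),np.hypot(h[2]-.106,.095-h[0]))
X,e=tri(S((322,70)),T((370,345)));Y,e2=tri(S((375,108)),T((330,243)))
for Z in(X,Y):print("wing ends",Z,e,e2,R.T@(Z[:2]-t))
```

```text
[[369, 163], [378, 300], [194, 310], [190, 172]]
top [[ 0.68657646  0.2877622 ]
 [ 0.71250845 -0.05182226]
 [ 0.45380202 -0.07159786]
 [ 0.4280292   0.26754122]] [0.57022903 0.10797082]
top fit 0.07645192502461615 [0.57022903 0.10797082] [0.00046057 0.00039177 0.00024953 0.00040462]
scene fit 0.0865572423444245 [0.57229063 0.11049888] [0.00089831 0.00334756 0.00421964]
tip -y [0.51570496 0.01093476 0.20592757] 0.0032629676117797977 housing [-0.06177617 -0.09258821  0.20592757] ang 0.5674594110791612 0.1859147318501956
tip +y [0.50140434 0.19881771 0.20745944] 0.0045687765711278135 housing [-0.061685    0.09583817  0.20745944] ang 0.5746423022944236 0.1866660325964743
wing ends [0.53249895 0.10062518 0.22253408] 0.014195882633391325 0.0032459680040010427 [-0.03818091 -0.00444246]
wing ends [0.57739921 0.11660507 0.21467126] 0.014195882633391325 0.0032459680040010427 [0.0078087  0.00806138]
```

```bash
cat >> h.py <<'E'
from scipy.spatial.transform import Rotation as Ro
C=np.array([.571,.109]);TH=.078
def w(hx,hy,z):
    c,s=np.cos(TH),np.sin(TH);return np.array([C[0]+c*hx-s*hy,C[1]+s*hx+c*hy,z])
def hou(X):
    c,s=np.cos(TH),np.sin(TH);d=np.asarray(X[:2])-C;return np.array([c*d[0]+s*d[1],-s*d[0]+c*d[1],X[2]])
def row(P,yaw=None,R0=None):
    o=bot.get_obs();R=Ro.from_euler('xyz',o['tcp_rot'],degrees=True)
    y=o['tcp_rot'][2] if yaw is None else yaw
    T=Ro.from_euler('xyz',[180,0,y],degrees=True)
    print("shift",R.inv().apply(np.asarray(P)-o['ee_pos']).round(4),"turn",(R.inv()*T).as_rotvec().round(4))
E
python3 - <<'E'
from h import *
P=w(-.032,.06,.25);print(P);row(P,110)
E
python3 -m creep '[[0,0,-0.05,0,0,0.1,0],[0,0,-0.05,0,0,0.1,0]]' 60
python3 -c "
from h import *
o=bot.get_obs();print(o['q'],o['tcp_rot']);row(w(-.032,.06,.25),110)"
```

```text
[0.53442204 0.1663241  0.25      ]
shift [-0.2047  0.4406 -0.0538] turn [-5.000e-04  1.200e-03 -7.118e-01]
time: 0.3
ee_pos: [0.1954, 0.5149, 0.2512]
tcp_rot: [-180.0, -0.3, 63.3]
wrist_force: [-0.8, 0.6, 0.3]
opening: 0.0587
[6.92133858e+01 6.38799260e+00 1.77608614e+01 1.01067429e+02
 1.10612129e-05 9.59038753e+01] [-179.96857122   -0.30381861   63.3094272 ]
shift [-1.591e-01  4.594e-01  1.000e-04] turn [ 0.0016 -0.0052 -0.8149]
```

```bash
python3 -m creep '[[-0.159,0.459,0,0,0,-0.81,0],[-0.159,0.459,0,0,0,-0.81,0],[-0.159,0.459,0,0,0,-0.81,0],[-0.159,0.459,0,0,0,-0.81,0],[-0.159,0.459,0,0,0,-0.81,0],[-0.159,0.459,0,0,0,-0.81,0],[-0.159,0.459,0,0,0,-0.81,0],[-0.159,0.459,0,0,0,-0.81,0]]'
python3 -c "
from h import *
o=bot.get_obs();print(o['q']);row(w(-.032,.06,.25),110)"
```

```text
time: 1.1
ee_pos: [0.4575, 0.2464, 0.2468]
tcp_rot: [180.0, -0.0, 110.0]
wrist_force: [0.8, 0.5, 0.1]
opening: 0.0003
[2.83074896e+01 2.17853995e+00 1.27887402e+01 1.00566094e+02
 6.92874959e-04 8.35353150e+00]
shift [-0.1015  0.045  -0.0032] turn [ 0.0008 -0.0001 -0.0008]
```

```bash
python3 -m creep '[[-0.05,0.022,0,0,0,0,0],[-0.1,0.045,0,0,0,0,0],[-0.1,0.045,0,0,0,0,0],[-0.1,0.045,0,0,0,0,0]]'
python3 -c "
from h import *
o=bot.get_obs();print(o['q'],o['wrist_force']);row(w(-.032,.06,.2),110)
cv2.imwrite('pics/t1.png',optics.camera('top')[155:325,180:390,::-1].repeat(3,0).repeat(3,1));cv2.imwrite('pics/s1.png',optics.camera('scene')[:,:,::-1])"
```

```text
time: 1.5
ee_pos: [0.5336, 0.1679, 0.246]
tcp_rot: [-180.0, -0.0, 109.7]
wrist_force: [-0.1, 1.0, 0.3]
opening: -0.0
[ 1.74706425e+01  7.82672134e+00  1.87561445e+01  1.00978309e+02
  1.51122427e-03 -2.26365796e+00] [-0.07040443  0.96327458  0.34593276]
shift [-0.0018  0.0003  0.046 ] turn [-0.0009 -0.0001 -0.0046]
```

View pics/s1.png

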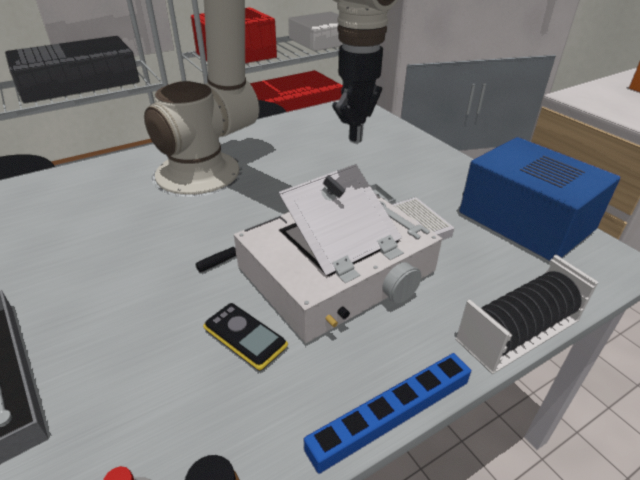

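View pics/t1.png

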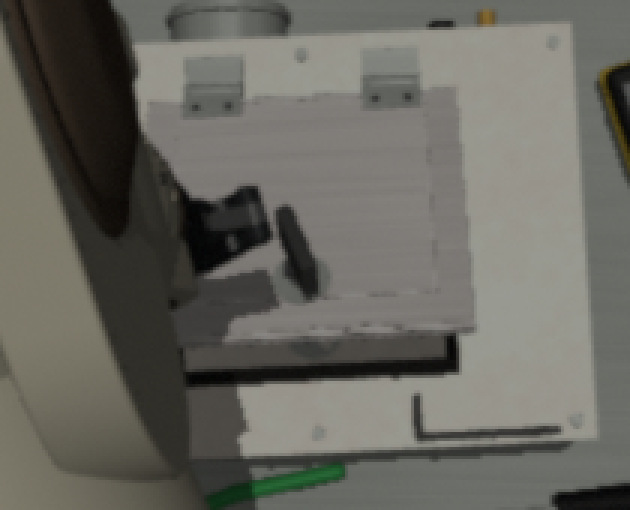

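```bash
python3 -c "
from h import *
o=bot.get_obs();print(o['ee_pos'],proj('scene',o['ee_pos']),proj('top',o['ee_pos']))"
```

```text
[0.53221103 0.16975424 0.24662086] [353.15144965 157.08652091] [236.02782871 248.7862829 ]
```

```bash
python3 -c "
from h import *
print(tri((356,141),(265,237)),tri((356,141),(236,249)))
im=optics.camera('scene')[80:240,270:430,::-1]
cv2.imwrite('pics/s2.png',cv2.resize(im,None,fx=3.7,fy=3.7,interpolation=cv2.INTER_CUBIC))
im=optics.camera('top')[185:285,200:320,::-1]
cv2.imwrite('pics/t2.png',cv2.resize(im,None,fx=6,fy=6,interpolation=cv2.INTER_CUBIC))
print(bot.get_obs())"
```

```text
(array([0.55647261, 0.13475089, 0.29817727]), np.float64(0.035238060982927435)) (array([0.53207269, 0.1684351 , 0.28057178]), np.float64(0.009880253898991428))
{'time': 1.7, 'q': array([ 1.77609084e+01,  7.65858738e+00,  1.86789595e+01,  1.00996350e+02,
        1.33823909e-02, -2.23158588e+00]), 'qd': array([ 0.27899077, -0.14740347,  0.00449732, -0.04155249, -0.1629209 ,
       -0.21541145]), 'joint_efforts': array([-8.19436759e-01, -5.33461726e+01,  4.54040372e+01, -3.42524622e-02,
       -2.05517263e-02,  6.47220921e-03]), 'ee_pos': array([0.53187057, 0.17044317, 0.24695973]), 'tcp_rot': array([ 1.79975475e+02, -1.24368643e-02,  1.09992500e+02]), 'wrist_force': array([-0.49594076,  0.65295187, -0.32678023]), 'torque': array([ 0.02475404,  0.02666869, -0.02540303]), 'opening': -6.562772201517886e-05}
```

View pics/s2.png

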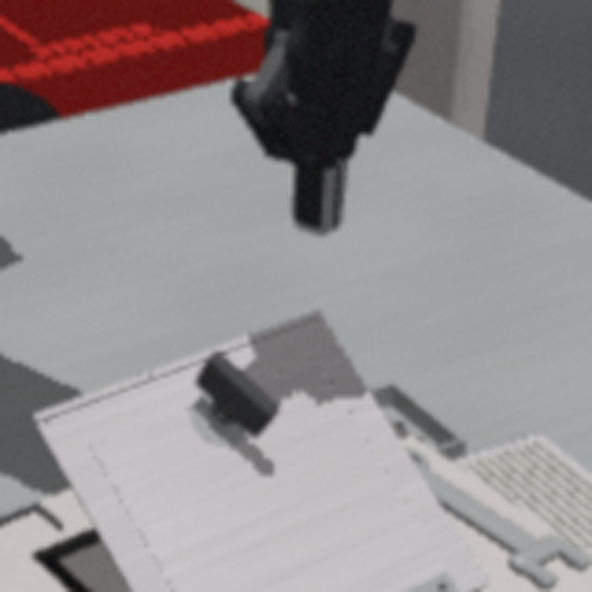

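View pics/t2.png

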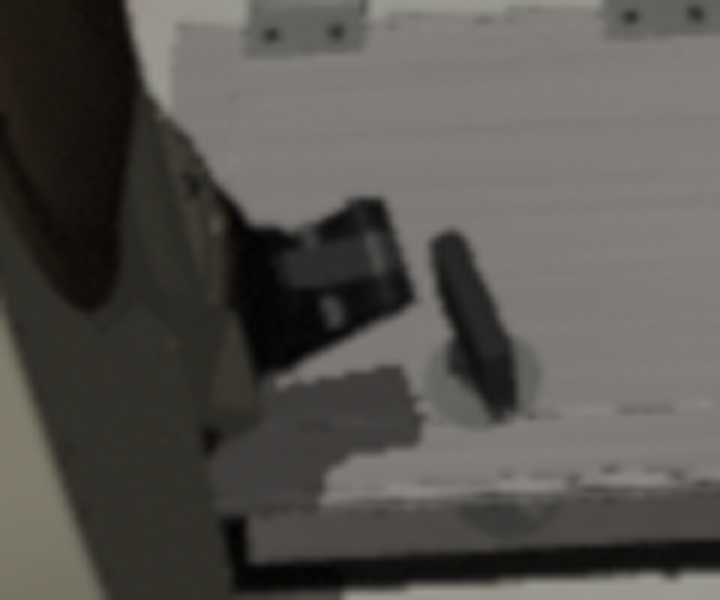

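```bash
python3 -c "
from h import *
print(onplane('scene',(356,142),.247),onplane('scene',(356,142),.28), proj('scene',[.195,.514,.21]),proj('scene',[.195,.514,.197]))
a=np.radians(69.2);d=.043*np.array([np.cos(a),np.sin(a),0])
print(proj('scene',np.array([.195,.514,.21])+d),proj('scene',np.array([.195,.514,.21])-d))
im=cv2.imread('pics/scene0.png')[0:130,320:460]
cv2.imwrite('pics/s3.png',cv2.resize(im,None,fx=4,fy=4,interpolation=cv2.INTER_CUBIC))
"
```

```text
[0.48247535 0.21133825 0.247     ] [0.53572781 0.17189675 0.28      ] [385.08367263  88.36951111] [384.65488321  92.91631088]
[399.81820403  87.37854127] [370.21154099  89.36973524]
```

View pics/s3.png

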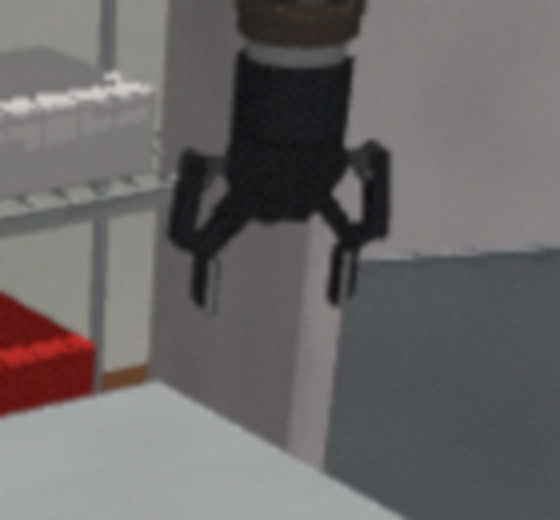

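```bash
python3 -c "
from h import *
print(proj('scene',[0,0,0]),proj('scene',[.09,0,0]),proj('scene',[0,.09,0]),proj('scene',[-.09,0,0]),proj('scene',[0,-.09,0]),proj('top',[0.09,0,0]),proj('top',[0.,0,0.3]))
im=cv2.imread('pics/scene0.png')[80:220,130:270]
cv2.imwrite('pics/s4.png',cv2.resize(im,None,fx=4,fy=4,interpolation=cv2.INTER_CUBIC))
"
```

```text
[196.44560515 171.68995113] [207.60351961 185.75465024] [225.37003372 163.8208421 ] [186.24045157 158.82621974] [165.91920509 179.99488858] [333.43224447 486.04600427] [338.75756638 645.30698847]
```

View pics/s4.png

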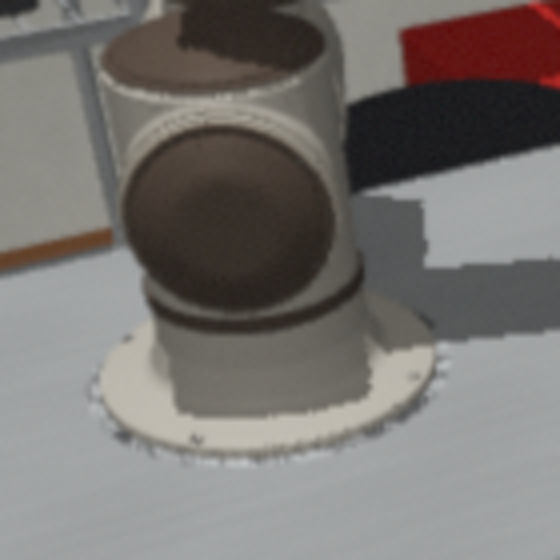

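The scene view puts the fingertip at about (356,142), roughly 30 mm above where the reported TCP should appear. I'll settle this by descending slowly and feeling for contact.

```bash
python3 -m creep '[[0,0,0.01,0,0,0,0],[0,0,0.02,0,0,0,0],[0,0,0.03,0,0,0,0],[0,0,0.037,0,0,0,0],[0,0,0.04,0,0,0,0]]'
python3 -m creep '[[0,0,0.004,0,0,0,0],[0,0,0.008,0,0,0,0],[0,0,0.012,0,0,0,0]]'
python3 -c "
from h import *
o=bot.get_obs();print(o['ee_pos'],o['wrist_force'],hou(o['ee_pos']))
im=optics.camera('scene')[80:240,270:430,::-1]
cv2.imwrite('pics/s5.png',cv2.resize(im,None,fx=3.7,fy=3.7,interpolation=cv2.INTER_CUBIC))
"
```

```text
time: 2.2
ee_pos: [0.5322, 0.1692, 0.2054]
tcp_rot: [-179.9, -0.0, 109.9]
wrist_force: [-0.8, 0.4, 0.5]
opening: -0.0001
time: 2.5
ee_pos: [0.5328, 0.1693, 0.1945]
tcp_rot: [180.0, 0.0, 109.9]
wrist_force: [0.7, -0.2, -0.2]
opening: -0.0002
[0.53280897 0.16925054 0.19450454] [ 0.67682582 -0.16173838 -0.22668586] [-0.03338013  0.06304324  0.19450454]
```

View pics/s5.png

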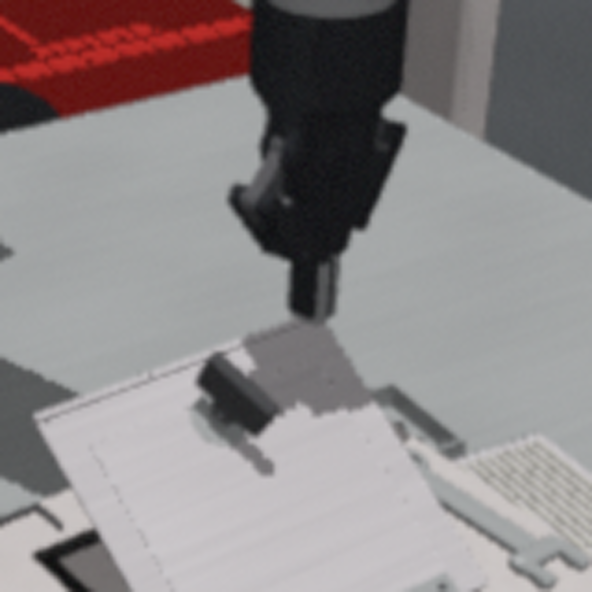

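```bash
python3 -c "
from h import *
o=bot.get_obs();e=o['ee_pos'];print(proj('scene',e),proj('top',e))
im=optics.camera('top')[185:285,200:320,::-1]
im=cv2.resize(im,None,fx=6,fy=6,interpolation=cv2.INTER_CUBIC)
a=np.radians(o['tcp_rot'][2]);x=np.array([np.cos(a),np.sin(a),0]);y=np.array([np.sin(a),-np.cos(a),0])
for dz in(0,.035):
  print([((proj('top',e+[0,0,.073+dz]+sx*.038*x+sy*.0425*y)-[200,185])*6).round().tolist() for sx,sy in((1,1),(1,-1),(-1,-1),(-1,1))])
cv2.imwrite('pics/t3.png',im)
"
```

```text
[351.7066945  180.47832479] [241.5771832  250.96184083]
[[13.0, 264.0], [111.0, 583.0], [400.0, 487.0], [298.0, 171.0]]
[[-21.0, 247.0], [82.0, 582.0], [385.0, 482.0], [279.0, 150.0]]
```

View pics/t3.png

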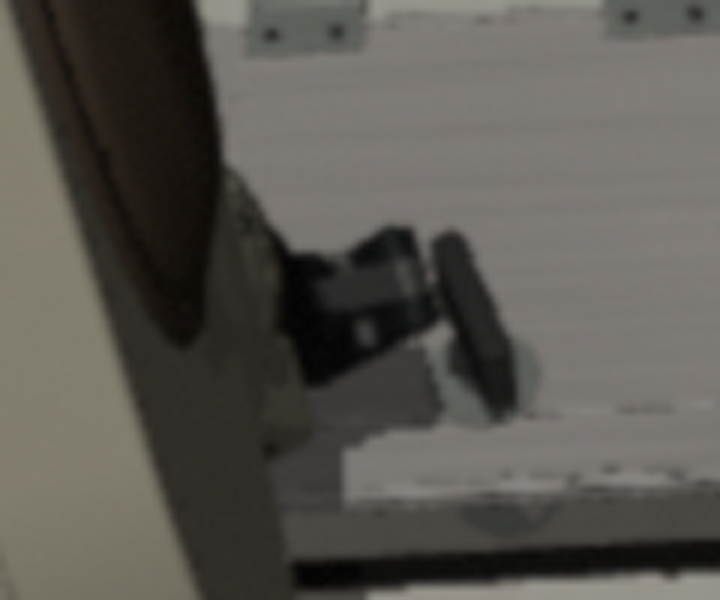

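```bash
python3 -c "
from h import *
o=bot.get_obs();e=o['ee_pos']
R=Ro.from_euler('xyz',o['tcp_rot'],degrees=True)
for s,t in[((235,192),(438,320)),((235,192),(410,225)),((268,245),(410,225))]:
  X,d=tri((s[0]/3.7+269.6,s[1]/3.7+79.6),(t[0]/6+199.6,t[1]/6+184.6));print(X,d,R.inv().apply(X-e))
print(proj('scene',[.195,.514,.27]))
print(o['q'])
"
```

```text
[0.54517416 0.10909807 0.32046394] 0.0058574957409835236 [-0.06079795 -0.00863306 -0.12640374]
[0.562132   0.1081002  0.32893212] 0.01137797223363618 [-0.0675053   0.00696836 -0.13488204]
[0.56876847 0.11639802 0.30091641] 0.0008763006973112796 [-0.06196107  0.01604979 -0.10687195]
[387.13325286  66.63616023]
[ 1.76246664e+01  6.18390840e+00  1.10971222e+01  9.49497112e+01
  2.22406751e-04 -2.26508087e+00]
```

```bash
for i in 1 2; do python3 -m creep '[[0,0,0.003,0,0,0,0],[0,0,0.006,0,0,0,0],[0,0,0.009,0,0,0,0],[0,0,0.012,0,0,0,0]]'; done
python3 -c "
from h import *
o=bot.get_obs();print(o['joint_efforts'],o['torque'])"
```

```text
time: 3.0
ee_pos: [0.5326, 0.1692, 0.1823]
tcp_rot: [-180.0, -0.0, 109.9]
wrist_force: [0.9, 0.2, -0.2]
opening: -0.0002
time: 3.4
ee_pos: [0.5326, 0.1693, 0.1703]
tcp_rot: [-180.0, 0.0, 109.9]
wrist_force: [-0.8, -0.1, 0.4]
opening: -0.0003
[ 8.21986014e-04 -5.30846822e+01  4.71384645e+01  1.58754601e-01
 -2.43228124e-04 -3.43937973e-05] [-0.00996218  0.04626285 -0.02904098]
```

```bash
python3 -m creep '[[0,0,0.003,0,0,0,0],[0,0,0.006,0,0,0,0],[0,0,0.008,0,0,0,0]]'
python3 -m creep '[[0,0,0.002,0,0,0,0],[0,0,0.004,0,0,0,0]]'
python3 -m creep '[[0,0,0.002,0,0,0,0],[0,0,0.004,0,0,0,0]]'
python3 -c "
from h import *
im=optics.camera('scene')[80:240,270:430,::-1]
cv2.imwrite('pics/s6.png',cv2.resize(im,None,fx=3.7,fy=3.7,interpolation=cv2.INTER_CUBIC))"
```

```text
time: 3.7
ee_pos: [0.5326, 0.1692, 0.1623]
tcp_rot: [-180.0, -0.0, 109.9]
wrist_force: [0.9, 0.2, -0.4]
opening: -0.0
time: 3.9
ee_pos: [0.5327, 0.1693, 0.1586]
tcp_rot: [180.0, -0.0, 109.9]
wrist_force: [-0.5, -0.2, 2.3]
opening: -0.0
time: 4.1
ee_pos: [0.5328, 0.1694, 0.1548]
tcp_rot: [180.0, -0.0, 109.9]
wrist_force: [-0.7, -0.7, 2.8]
opening: 0.0003
```

View pics/s6.png

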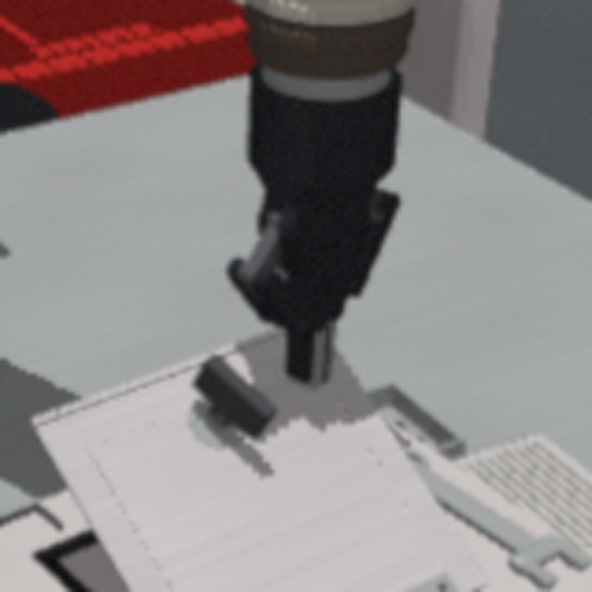

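Contact came at a reported z of about 0.160, so the true fingertips sit about 34 mm above the reported TCP, as the vision suggested. I'll now push the hatch down along its arc.

```bash
python3 -m creep '[[0.0004,-0.0016,0.004,0,0,0,0],[0.0009,-0.0032,0.008,0,0,0,0],[0.0013,-0.0048,0.012,0,0,0,0],[0.0018,-0.0064,0.016,0,0,0,0],[0.0023,-0.008,0.02,0,0,0,0],[0.0027,-0.0095,0.024,0,0,0,0],[0.0031,-0.011,0.028,0,0,0,0],[0.0035,-0.0125,0.032,0,0,0,0]]'
python3 -m creep '[[0.0004,-0.0012,0.004,0,0,0,0],[0.0008,-0.0023,0.008,0,0,0,0],[0.0012,-0.0034,0.012,0,0,0,0],[0.0015,-0.0044,0.016,0,0,0,0],[0.0018,-0.0053,0.02,0,0,0,0],[0.002,-0.006,0.024,0,0,0,0]]'
python3 -c "
from h import *
o=bot.get_obs();print(hou(o['ee_pos']))
im=optics.camera('scene')[80:240,270:430,::-1]
cv2.imwrite('pics/s7.png',cv2.resize(im,None,fx=3.7,fy=3.7,interpolation=cv2.INTER_CUBIC))"
```

```text
time: 4.95
ee_pos: [0.5195, 0.1683, 0.1222]
tcp_rot: [-180.0, 0.0, 109.9]
wrist_force: [-1.3, -0.2, 3.2]
opening: -0.0005
time: 5.55
ee_pos: [0.5134, 0.1681, 0.0983]
tcp_rot: [180.0, 0.0, 109.9]
wrist_force: [-0.2, -2.1, 1.3]
opening: 0.0004
[-0.05282759  0.06337433  0.09828999]
```

View pics/s7.png

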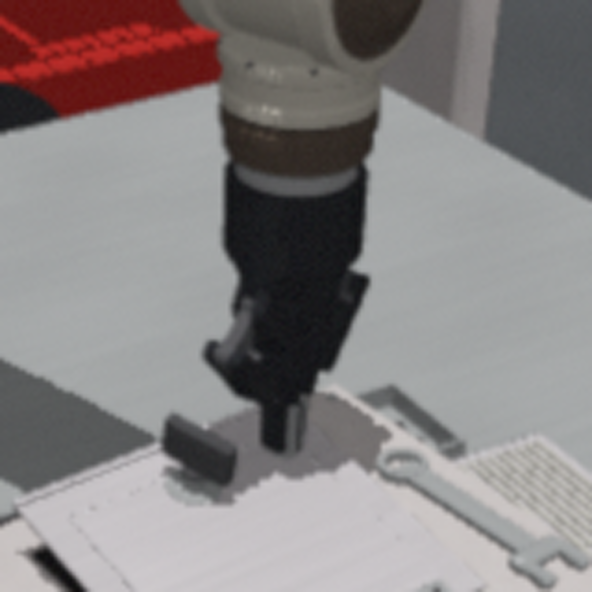

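```bash
python3 -m creep '[[0,-0.0003,0.003,0,0,0,0],[0.0002,-0.0006,0.006,0,0,0,0],[0.0003,-0.0009,0.009,0,0,0,0],[0.0003,-0.001,0.012,0,0,0,0],[0.0004,-0.0012,0.015,0,0,0,0]]'
for i in 1 2 3 4 5; do python3 -m creep '[[0,0,0.001,0,0,0,0],[0,0,0.002,0,0,0,0]]'|grep -E 'pos|force'; done
```

```text
time: 6.1
ee_pos: [0.512, 0.1682, 0.0833]
tcp_rot: [-180.0, -0.0, 109.9]
wrist_force: [-1.8, 0.1, 2.5]
opening: 0.0
ee_pos: [0.512, 0.1682, 0.0815]
wrist_force: [-1.1, 0.0, 2.6]
ee_pos: [0.5122, 0.1681, 0.0796]
wrist_force: [-1.3, -0.6, 1.6]
ee_pos: [0.5121, 0.1682, 0.0776]
wrist_force: [-1.1, -0.6, 1.3]
ee_pos: [0.5121, 0.1681, 0.0755]
wrist_force: [-1.6, -0.1, 2.9]
ee_pos: [0.5121, 0.1681, 0.0735]
wrist_force: [-1.4, -0.7, 1.3]
```

```bash
for i in 1 2 3; do python3 -m creep '[[0,0,0.001,0,0,0,0]]'|grep -E 'pos|force'; done
python3 -c "
from h import *
im=optics.camera('scene')[80:240,270:430,::-1]
cv2.imwrite('pics/s8.png',cv2.resize(im,None,fx=3.7,fy=3.7,interpolation=cv2.INTER_CUBIC))"
```

```text
ee_pos: [0.5121, 0.1681, 0.0729]
wrist_force: [-4.5, -1.3, 10.2]
ee_pos: [0.5122, 0.1682, 0.0727]
wrist_force: [-6.8, -1.2, 15.8]
ee_pos: [0.5123, 0.1682, 0.0726]
wrist_force: [-8.6, -2.1, 21.9]
```

View pics/s8.png

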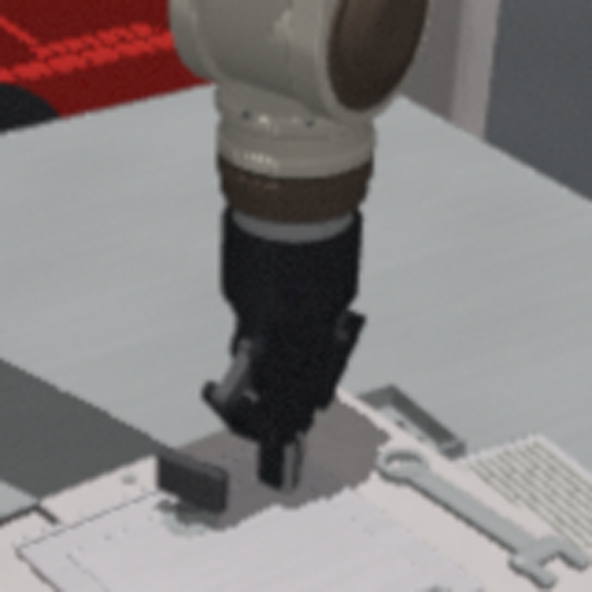

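The hatch is shut, with contact stiff at a reported z of 0.0728, so that reading corresponds to a true 0.108. Next I'll back off and look at the wing.

```bash
python3 -m creep '[[0,0,-0.01,0,0,0,0],[0,0,-0.04,0,0,0,0],[0.02,0,-0.085,0,0,0,0],[0.04,0,-0.085,0,0,0,0.5],[0.04,0,-0.085,0,0,0,0.7]]'
python3 -c "
from h import *
o=bot.get_obs();print(o['wrist_force'])
im=optics.camera('scene')[150:270,280:440,::-1]
cv2.imwrite('pics/s9.png',cv2.resize(im,None,fx=4.5,fy=4.5,interpolation=cv2.INTER_CUBIC))
im=optics.camera('top')[185:285,220:340,::-1]
cv2.imwrite('pics/t9.png',cv2.resize(im,None,fx=6,fy=6,interpolation=cv2.INTER_CUBIC))"
```

```text
time: 7.95
ee_pos: [0.4988, 0.2074, 0.1569]
tcp_rot: [179.9, -0.0, 110.0]
wrist_force: [-0.5, 0.0, 0.3]
opening: 0.0282
[-0.45933427  0.04940952  0.25990409]
```

View pics/s9.png

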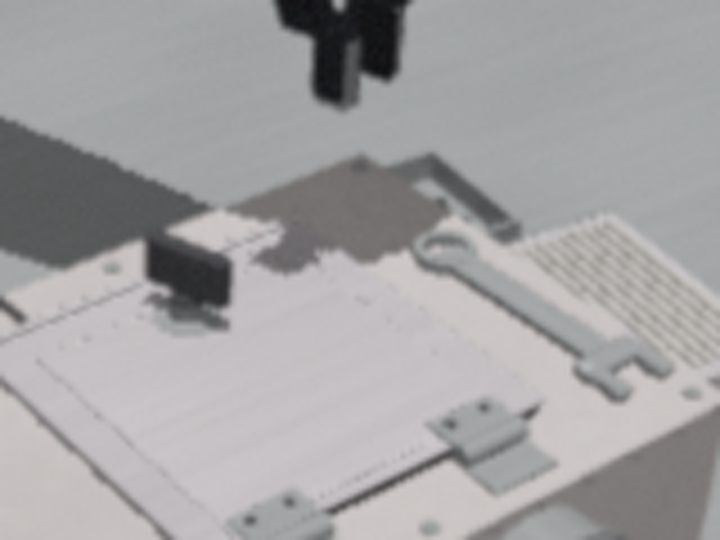

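View pics/t9.png

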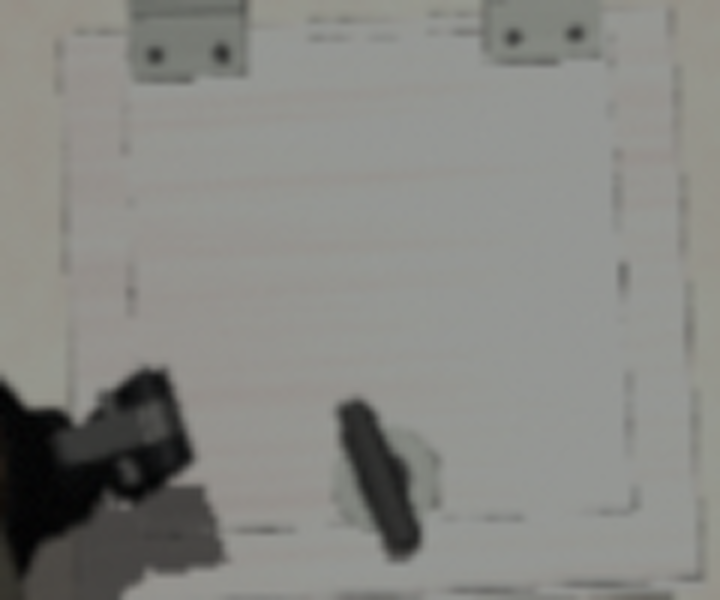

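```bash
python3 -c "
from h import *
im=cv2.imread('pics/t9.png');m=(im.max(2)<85).astype(np.uint8)*255
m[:,:300]=0;m[:380]=0;m[:,450:]=0;m[575:]=0
c=max(cv2.findContours(m,0,2)[0],key=cv2.contourArea)
r=cv2.minAreaRect(c);b=cv2.boxPoints(r);print(r)
l=cv2.fitLine(c,cv2.DIST_L2,0,.01,.01).ravel();print(l)
q=lambda p:(p[0]/6+220-.4,p[1]/6+185-.4)
for z in(.149,.142,.135):
  cc=onplane('top',q(r[0]),z);d=l[:2]*30;a,bb=onplane('top',q(np.array(r[0])+d),z),onplane('top',q(np.array(r[0])-d),z)
  v=bb-a;print(z,cc,hou(cc),np.degrees(np.arctan2(v[1],v[0])))
print(w(-.055,0,0),[ (proj('top',w(-.055,0,z))-[219.6,184.6])*6 for z in(.11,.149)])
x=np.radians(90)
"
```

```text
((382.0464172363281, 476.97943115234375), (162.658447265625, 52.08726119995117), 66.03751373291016)
[3.310552e-01 9.436114e-01 3.778600e+02 4.770600e+02]
0.149 [0.51452435 0.10229551 0.149     ] [-0.05682636 -0.00228347  0.149     ] 21.240936046257016
0.142 [0.5148255  0.10278896 0.142     ] [-0.05648768 -0.00181499  0.142     ] 21.240936046257033
0.135 [0.51512664 0.1032824  0.135     ] [-0.056149   -0.00134651  0.135     ] 21.240936046257087
[0.51616723 0.10471435 0.        ] [array([383.12755544, 477.12270661]), array([373.94155518, 471.12347298])]
```

```bash
python3 -c "
from h import *
o=bot.get_obs();e=o['ee_pos'];print(o['opening'],e)
for dz in(.035,.04,.045):print(proj('scene',e+[0,0,dz]))
R=Ro.from_euler('xyz',o['tcp_rot'],degrees=True)
T=np.array([.5155,.104,.1569]);row(T,111)
"
```

```text
0.04318642596182147 [0.49842212 0.20567932 0.15508207]
[356.67499091 170.12246739]
[356.80556672 168.047933  ]
[356.93696602 165.96031533]
shift [-0.1014 -0.0186 -0.0018] turn [-0.0006  0.0004 -0.0184]
```

```bash
python3 -m creep '[[-0.03,-0.006,0,0,0,-0.018,0.6],[-0.07,-0.014,0,0,0,-0.018,0.6],[-0.101,-0.0186,0,0,0,-0.018,0.6],[-0.101,-0.0186,0,0,0,-0.018,0.6],[-0.101,-0.0186,0,0,0,-0.018,0.6]]'
python3 -c "
from h import *
o=bot.get_obs();print(o['opening'],o['q'])
row([.5155,.104,.11],111)
im=optics.camera('scene')[130:250,260:420,::-1]
cv2.imwrite('pics/s10.png',cv2.resize(im,None,fx=4.5,fy=4.5,interpolation=cv2.INTER_CUBIC))
im=optics.camera('top')[185:285,220:340,::-1]
cv2.imwrite('pics/t10.png',cv2.resize(im,None,fx=6,fy=6,interpolation=cv2.INTER_CUBIC))"
```

```text
time: 8.55
ee_pos: [0.5152, 0.1032, 0.1548]
tcp_rot: [-179.9, -0.0, 110.8]
wrist_force: [-0.5, 1.0, -0.2]
opening: 0.051
0.051036791169839356 [ 1.13229943e+01  1.02177802e+00  1.31112669e+00  9.03678940e+01
 -1.48465136e-03 -9.46758840e+00]
shift [0.0007 0.0006 0.0448] turn [-0.0014 -0.0002 -0.0037]
```

View pics/s10.png

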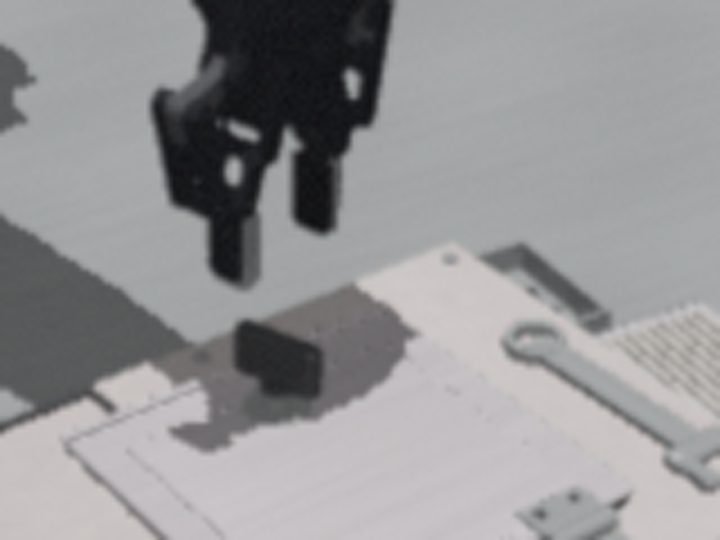

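View pics/t10.png

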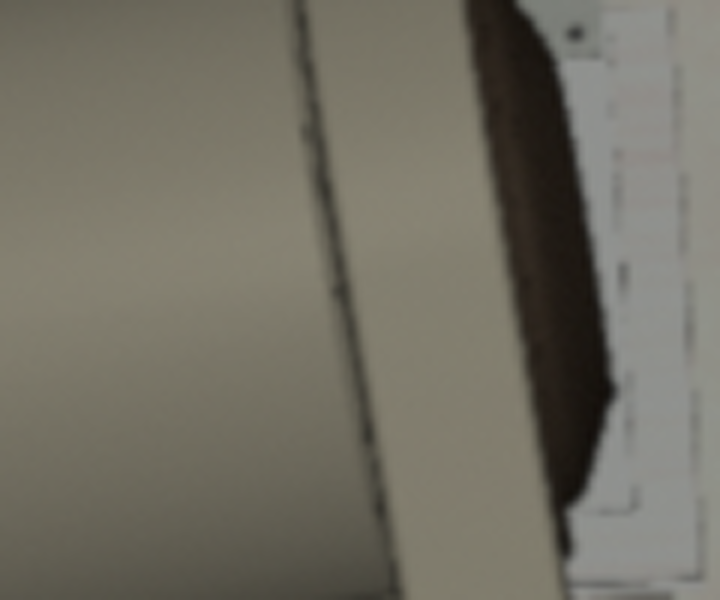

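```bash
python3 -m creep '[[0,0.0005,0.012,0,0,0,0.6],[0.0005,0.0005,0.025,0,0,0,0.6],[0.0005,0.0005,0.035,0,0,0,0.6],[0.0005,0.0005,0.045,0,0,0,0.6]]'
python3 -m creep '[[0,0,0.007,0,0,0,0.6],[0,0,0.014,0,0,0,0.6],[0,0,0.02,0,0,0,0.6]]'
python3 -c "
from h import *
o=bot.get_obs();print(o['opening'],o['wrist_force'])
im=optics.camera('scene')[130:250,260:420,::-1]
cv2.imwrite('pics/s11.png',cv2.resize(im,None,fx=4.5,fy=4.5,interpolation=cv2.INTER_CUBIC))"
```

```text
time: 9.05
ee_pos: [0.5152, 0.1054, 0.109]
tcp_rot: [-179.9, -0.0, 111.0]
wrist_force: [0.6, 0.8, 0.3]
opening: 0.0511
time: 9.35
ee_pos: [0.5157, 0.1051, 0.0901]
tcp_rot: [180.0, -0.0, 110.9]
wrist_force: [-1.0, -0.1, -0.6]
opening: 0.0512
0.05119494862164783 [-1.033748   -0.05980163 -0.63946001]
```

View pics/s11.png

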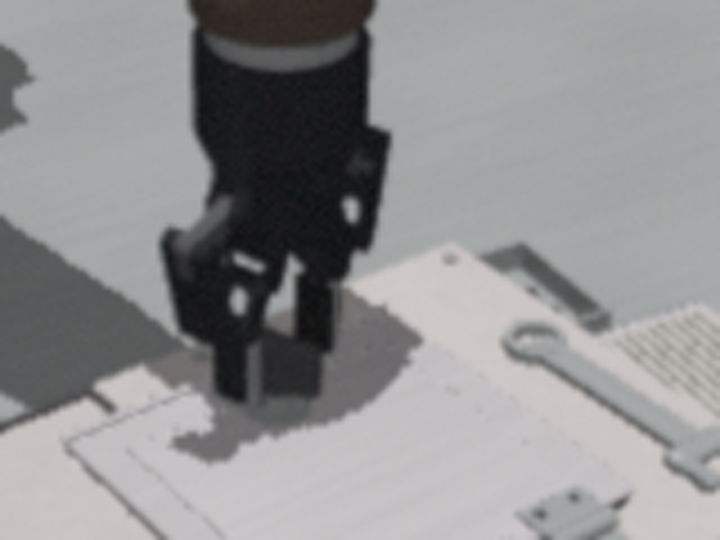

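```bash
python3 -m creep '[[0,0,0,0,0,0,0.3],[0,0,0,0,0,0,0.2],[0,0,0,0,0,0,0.05],[0,0,0,0,0,0,0]]' 20
python3 -m creep '[[0,0,0,0,0,0,0],[0,0,0,0,0,0,0]]' 
python3 -c "
from h import *
o=bot.get_obs();print(o['opening'],o['wrist_force'],o['torque'],o['ee_pos'])"
```

```text
time: 9.8
ee_pos: [0.5158, 0.106, 0.0912]
tcp_rot: [179.9, -0.1, 111.0]
wrist_force: [-2.2, 5.0, 1.6]
opening: 0.0098
time: 10.0
ee_pos: [0.5158, 0.106, 0.0912]
tcp_rot: [179.9, -0.1, 111.0]
wrist_force: [-2.6, 4.9, 2.2]
opening: 0.0095
0.009451211470110443 [-2.64614699  4.8806375   2.15326357] [ 0.94479551  0.29333837 -0.03184696] [0.51577069 0.10597358 0.09119265]
```

```bash
python3 -m creep '[[0.001,0,0,0,0,0,0],[0.001,0,0,0,0,0,0]]' 50
python3 -c "
from h import *
o=bot.get_obs();print(o['opening'],o['wrist_force'],o['torque'],o['ee_pos'])"
```

```text
time: 10.2
ee_pos: [0.5157, 0.1061, 0.0912]
tcp_rot: [179.9, 0.0, 110.9]
wrist_force: [0.1, 0.1, 2.1]
opening: 0.0087
0.008677859117770694 [0.07155701 0.06546138 2.05749073] [ 0.15536801 -0.10802397  0.03104121] [0.51573001 0.10606615 0.09116522]
```

```bash
cat > st.py <<'E'
from h import *
o=bot.get_obs();yaw=o['tcp_rot'][2]
W=-(np.radians(yaw-90)-TH); W=(W+np.pi)%(2*np.pi)-np.pi
print("t %.2f z %.4f xy %s F %s Mz %.3f W %.3f open %.4f"%(o['time'],o['ee_pos'][2],o['ee_pos'][:2].round(4),o['wrist_force'].round(1),o['torque'][2],W,o['opening']))
E
python3 -m creep '[[0,0,0.0007,0,0,0,0],[0,0,0.0013,0,0,0,0],[0,0,0.0013,0,0,0,0]]' >/dev/null; python3 st.py
python3 -m creep '[[0,0,0.001,0,0,0,0],[0,0,0.001,0,0,0,0]]' >/dev/null; python3 st.py
```

```text
t 10.50 z 0.0907 xy [0.5158 0.1061] F [-1.3  0.7 10.2] Mz 0.034 W -0.287 open 0.0087
t 10.70 z 0.0906 xy [0.5159 0.1061] F [-3.9  0.3 16.7] Mz 0.051 W -0.287 open 0.0086
```

```bash
python3 -m creep '[[0,0,-0.001,0,0,0.02,0],[0,0,-0.001,0,0,0.05,0],[0,0,-0.001,0,0,0.08,0],[0,0,-0.001,0,0,0.11,0],[0,0,-0.001,0,0,0.14,0]]' >/dev/null; python3 st.py
for i in 1 2 3; do python3 -m creep '[[0,0,0,0,0,0.03,0],[0,0,0,0,0,0.06,0],[0,0,0,0,0,0.09,0],[0,0,0,0,0,0.12,0]]' >/dev/null; python3 st.py; done
```

```text
t 11.20 z 0.0907 xy [0.5158 0.1059] F [-1.5 -0.5 10. ] Mz 0.048 W -0.146 open 0.0088
t 11.60 z 0.0908 xy [0.5159 0.1057] F [-1.5 -1.3 11. ] Mz 0.061 W -0.026 open 0.0088
t 12.00 z 0.0907 xy [0.5159 0.1056] F [-2.5 -2.6 10. ] Mz 0.054 W 0.094 open 0.0089
t 12.40 z 0.0908 xy [0.5158 0.1054] F [-1.2 -3.3 12. ] Mz 0.073 W 0.215 open 0.0086
```

```bash
python3 -m creep '[[-0.0003,0,0,0,0,0.03,0],[-0.0006,0,0,0,0,0.06,0],[-0.0006,0,0,0,0,0.09,0],[-0.0006,0,0,0,0,0.12,0]]' >/dev/null; python3 st.py
for i in 1 2 3; do python3 -m creep '[[0,0,0,0,0,0.03,0],[0,0,0,0,0,0.06,0],[0,0,0,0,0,0.09,0],[0,0,0,0,0,0.12,0]]' >/dev/null; python3 st.py; done
```

```text
t 12.80 z 0.0908 xy [0.5158 0.1051] F [-1.3 -0.9 10.6] Mz 0.092 W 0.334 open 0.0087
t 13.20 z 0.0907 xy [0.5157 0.105 ] F [-2.3 -1.9 10.8] Mz 0.015 W 0.454 open 0.0085
t 13.60 z 0.0907 xy [0.5156 0.1049] F [-2.7 -2.8 11.9] Mz 0.011 W 0.574 open 0.0089
t 14.00 z 0.0907 xy [0.5155 0.1047] F [-2.3 -3.7 11.7] Mz 0.016 W 0.695 open 0.0086
```

```bash
python3 -m creep '[[-0.0003,0,0,0,0,0.03,0],[-0.0006,0,0,0,0,0.06,0],[-0.0006,0,0,0,0,0.08,0]]' >/dev/null; python3 st.py
python3 -c "
from h import *
im=optics.camera('scene')[130:250,260:420,::-1]
cv2.imwrite('pics/s12.png',cv2.resize(im,None,fx=4.5,fy=4.5,interpolation=cv2.INTER_CUBIC))"
```

```text
t 14.30 z 0.0907 xy [0.5154 0.1046] F [-1.2 -0.9 10.9] Mz 0.120 W 0.774 open 0.0091
```

View pics/s12.png

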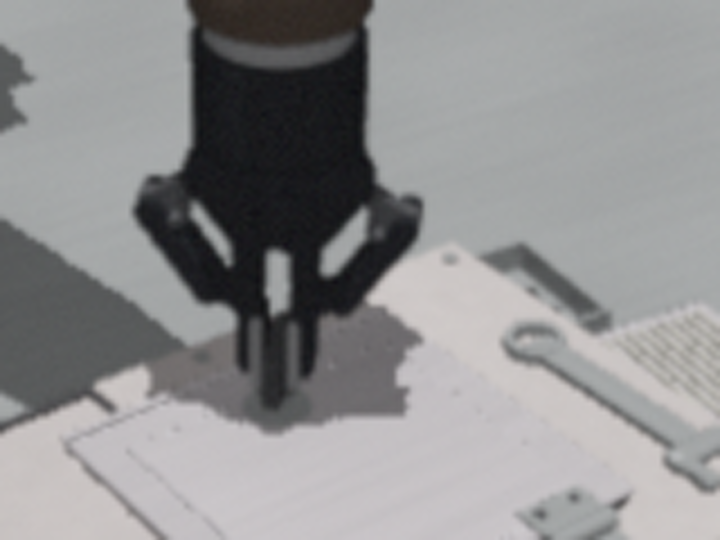

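```bash
for i in 1 2 3 4; do python3 -m creep '[[0,0,0,0,0,-0.05,0],[0,0,0,0,0,-0.1,0],[0,0,0,0,0,-0.15,0],[0,0,0,0,0,-0.2,0],[0,0,0,0,0,-0.25,0]]' >/dev/null; python3 st.py; done
```

```text
t 14.85 z 0.0907 xy [0.5156 0.1048] F [-1.   0.4 11. ] Mz -0.078 W 0.521 open 0.0088
t 15.35 z 0.0908 xy [0.5158 0.1051] F [1.1 1.5 9.7] Mz -0.032 W 0.271 open 0.0087
t 15.85 z 0.0908 xy [0.5158 0.1055] F [0.2 4.9 8.9] Mz -0.127 W 0.021 open 0.0089
t 16.35 z 0.0908 xy [0.5158 0.1059] F [-0.6  5.5  8.4] Mz -0.050 W -0.230 open 0.0089
```

```bash
python3 -m creep '[[0.0005,0,0.0003,0,0,-0.03,0],[0.001,0,0.0003,0,0,-0.06,0],[0.001,0,0.0003,0,0,-0.09,0],[0.001,0,0.0003,0,0,-0.12,0]]' >/dev/null; python3 st.py
for i in 1 2 3 4; do python3 -m creep '[[0.0001,0,0,0,0,-0.03,0],[0.0002,0,0,0,0,-0.06,0],[0.0003,0,0,0,0,-0.09,0]]' >/dev/null; python3 st.py; done
```

```text
t 16.75 z 0.0907 xy [0.5157 0.1062] F [ 1.9  1.4 10.5] Mz -0.043 W -0.348 open 0.0085
t 17.05 z 0.0907 xy [0.5157 0.1063] F [ 2.2  1.6 10.5] Mz -0.082 W -0.438 open 0.0092
t 17.35 z 0.0905 xy [0.5156 0.1065] F [2.8 0.9 9.6] Mz -0.077 W -0.528 open 0.0087
t 17.65 z 0.0899 xy [0.5154 0.1066] F [5.8 1.  2.8] Mz -0.015 W -0.618 open 0.0088
t 17.95 z 0.0896 xy [0.5153 0.1067] F [ 6.  -0.6  4.5] Mz -0.018 W -0.709 open 0.0091
```

The bar dropped in near W ≈ -0.6 rad (the z reading fell and the force dropped). I'll turn back a little and push in gently.

```bash
python3 -m creep '[[0,-0.0005,0,0,0,0.04,0],[0,-0.001,0.0005,0,0,0.06,0],[0,-0.001,0.001,0,0,0.06,0]]' >/dev/null; python3 st.py
python3 -m creep '[[0,0,0.001,0,0,0,0],[0,0,0.002,0,0,0,0],[0,0,0.002,0,0,0,0]]' >/dev/null; python3 st.py
```

```text
t 18.25 z 0.0889 xy [0.5153 0.1066] F [9.3 2.9 3.7] Mz -0.018 W -0.647 open 0.0087
t 18.55 z 0.0870 xy [0.5153 0.1066] F [8.5 2.3 5.1] Mz 0.015 W -0.648 open 0.0087
```

```bash
python3 -m creep '[[-0.0003,0.0007,0.001,0,0,0,0],[-0.0006,0.0014,0.002,0,0,0,0],[-0.0006,0.0014,0.003,0,0,0,0],[-0.0006,0.0014,0.003,0,0,0,0]]' >/dev/null; python3 st.py
python3 -m creep '[[0,0,0.001,0,0,0,0],[0,0,0.0015,0,0,0,0],[0,0,0.0015,0,0,0,0]]' >/dev/null; python3 st.py
```

```text
t 18.95 z 0.0838 xy [0.5155 0.1066] F [2.2 0.7 7.6] Mz 0.006 W -0.648 open 0.0090
t 19.25 z 0.0824 xy [0.5155 0.1066] F [1.1 0.1 7.8] Mz -0.045 W -0.648 open 0.0089
```

```bash
python3 -m creep '[[0,0,0.0004,0,0,0.03,0],[0,0,0.0004,0,0,0.08,0],[0,0,0.0004,0,0,0.14,0],[0,0,0.0004,0,0,0.2,0]]' >/dev/null; python3 st.py
python3 -m creep '[[0,0,0,0,0,0.06,0],[0,0,0,0,0,0.12,0],[0,0,0,0,0,0.18,0],[0,0,0,0,0,0.25,0]]' >/dev/null; python3 st.py
```

```text
t 19.65 z 0.0822 xy [0.5156 0.1064] F [ 2.3 -1.3  9.3] Mz 0.023 W -0.445 open 0.0090
t 20.05 z 0.0822 xy [0.5158 0.1061] F [ 3.1 -3.5  8.2] Mz -0.042 W -0.195 open 0.0086
```

```bash
python3 -m creep '[[-0.0005,0.0003,0,0,0,0.06,0],[-0.0008,0.0004,0,0,0,0.12,0],[-0.001,0.0004,0,0,0,0.18,0],[-0.001,0.0004,0,0,0,0.25,0]]' >/dev/null; python3 st.py
python3 -m creep '[[-0.0003,0,0,0,0,0.06,0],[-0.0004,0,0,0,0,0.12,0],[-0.0006,0,0,0,0,0.18,0],[-0.0006,0,0,0,0,0.25,0]]' >/dev/null; python3 st.py
python3 -m creep '[[-0.0003,0,0,0,0,0.06,0],[-0.0004,0,0,0,0,0.12,0],[-0.0006,0,0,0,0,0.18,0],[-0.0006,0,0,0,0,0.25,0]]' >/dev/null; python3 st.py
```

```text
t 20.45 z 0.0820 xy [0.5158 0.1056] F [ 0.9 -0.1  9.2] Mz 0.038 W 0.055 open 0.0086
t 20.85 z 0.0820 xy [0.5157 0.1052] F [ 0.8 -0.6  9.3] Mz 0.012 W 0.305 open 0.0092
t 21.25 z 0.0820 xy [0.5155 0.1048] F [-0.6  0.   8.9] Mz 0.004 W 0.555 open 0.0089
```

```bash
python3 -m creep '[[-0.0003,0,0,0,0,0.06,0],[-0.0004,0,0,0,0,0.12,0],[-0.0006,0,0,0,0,0.18,0],[-0.0006,0,0,0,0,0.22,0]]' >/dev/null; python3 st.py
for i in 1 2 3; do python3 -m creep '[[-0.0001,0,0,0,0,0.03,0],[-0.0001,0,0,0,0,0.03,0]]' >/dev/null; python3 st.py;done
```

```text
t 21.65 z 0.0820 xy [0.5153 0.1045] F [0.3 2.6 8.1] Mz -0.015 W 0.774 open 0.0090
t 21.85 z 0.0820 xy [0.5153 0.1044] F [0.  2.5 8.6] Mz -0.008 W 0.803 open 0.0087
t 22.05 z 0.0821 xy [0.5153 0.1044] F [0.7 2.1 8.6] Mz -0.024 W 0.833 open 0.0093
t 22.25 z 0.0821 xy [0.5152 0.1044] F [0.1 3.3 9.2] Mz -0.037 W 0.863 open 0.0091
```

```bash
for i in 1 2 3 4; do python3 -m creep '[[0.0001,0,0,0,0,0.02,0],[0.0001,0,0,0,0,0.02,0]]' >/dev/null; python3 st.py;done
```

```text
t 22.45 z 0.0820 xy [0.5152 0.1043] F [0.3 2.4 8.6] Mz -0.027 W 0.883 open 0.0090
t 22.65 z 0.0820 xy [0.5151 0.1043] F [0.4 2.2 8.4] Mz 0.003 W 0.903 open 0.0089
t 22.85 z 0.0819 xy [0.5151 0.1043] F [-0.4  1.   9. ] Mz 0.029 W 0.923 open 0.0086
t 23.05 z 0.0819 xy [0.5151 0.1043] F [-1.1  1.4  9. ] Mz -0.027 W 0.943 open 0.0089
```

```bash
for i in 1 2 3 4; do python3 -m creep '[[0,0,0,0,0,0.015,0],[0,0,0,0,0,0.015,0]]' >/dev/null; python3 st.py;done
```

```text
t 23.25 z 0.0819 xy [0.5151 0.1043] F [-0.8  2.1  8.7] Mz 0.001 W 0.958 open 0.0087
t 23.45 z 0.0819 xy [0.5151 0.1043] F [-1.6  2.   7.9] Mz 0.139 W 0.973 open 0.0089
t 23.65 z 0.0819 xy [0.515  0.1043] F [-0.9  1.6  9.2] Mz 0.218 W 0.987 open 0.0091
t 23.85 z 0.0819 xy [0.515  0.1043] F [-1.4  0.6  9.4] Mz 0.349 W 1.002 open 0.0086
```

The stop was met at W ≈ 0.97. The torque rose to 0.35 N m in my last step, so I'll ease back to the stop and let the fastener rise into its detent.

```bash
python3 -m creep '[[0,0,0,0,0,-0.035,0],[0,0,0,0,0,-0.035,0]]' >/dev/null; python3 st.py
python3 -m creep '[[0,0,-0.001,0,0,0,0],[0,0,-0.002,0,0,0,0],[0,0,-0.002,0,0,0,0]]' >/dev/null; python3 st.py
python3 -m creep '[[0,0,-0.001,0,0,0,0],[0,0,-0.002,0,0,0,0],[0,0,-0.002,0,0,0,0]]' >/dev/null; python3 st.py
```

```text
t 24.05 z 0.0819 xy [0.5151 0.1043] F [0.2 1.  8.9] Mz 0.110 W 0.966 open 0.0089
t 24.35 z 0.0836 xy [0.515  0.1043] F [0.2 0.9 7.3] Mz 0.085 W 0.967 open 0.0087
t 24.65 z 0.0854 xy [0.515  0.1043] F [-0.5  1.7  7. ] Mz 0.127 W 0.967 open 0.0087
```

```bash
python3 -m creep '[[0,0,-0.0007,0,0,0,0],[0,0,-0.0012,0,0,0,0],[0,0,-0.0012,0,0,0,0]]' >/dev/null; python3 st.py
```

```text
t 24.95 z 0.0859 xy [0.515  0.1042] F [1.7 3.5 0.9] Mz 0.031 W 0.968 open 0.0092
```

```bash
python3 -m creep '[[0,0,0,0,0,0,0.1],[0,0,0,0,0,0,0.2],[0,0,0,0,0,0,0.4],[0,0,0,0,0,0,0.5],[0,0,0,0,0,0,0.5],[0,0,0,0,0,0,0.5]]' >/dev/null; python3 st.py
python3 -m creep '[[0,0,-0.005,0,0,0,0.5],[0,0,-0.02,0,0,0,0.5],[0,0,-0.045,0,0,0,0.5],[0,0,-0.08,0,0,0,0.5],[0,0,-0.12,0,0,0,0.5],[0,0,-0.12,0,0,0,0.5]]' >/dev/null; python3 st.py; python3 -c "
from h import *
row([.40,.33,.20],60)
im=optics.camera('scene')[130:250,260:420,::-1]
cv2.imwrite('pics/s13.png',cv2.resize(im,None,fx=4.5,fy=4.5,interpolation=cv2.INTER_CUBIC))"
```

```text
t 25.55 z 0.0863 xy [0.515 0.104] F [0.3 0.  0.2] Mz 0.023 W 0.968 open 0.0426
t 26.15 z 0.2133 xy [0.5167 0.1045] F [ 1.4 -0.4 -0.5] Mz 0.090 W 0.968 open 0.0431
shift [ 0.0512 -0.2488  0.0126] turn [ 0.0055 -0.007  -0.3662]
```

View pics/s13.png

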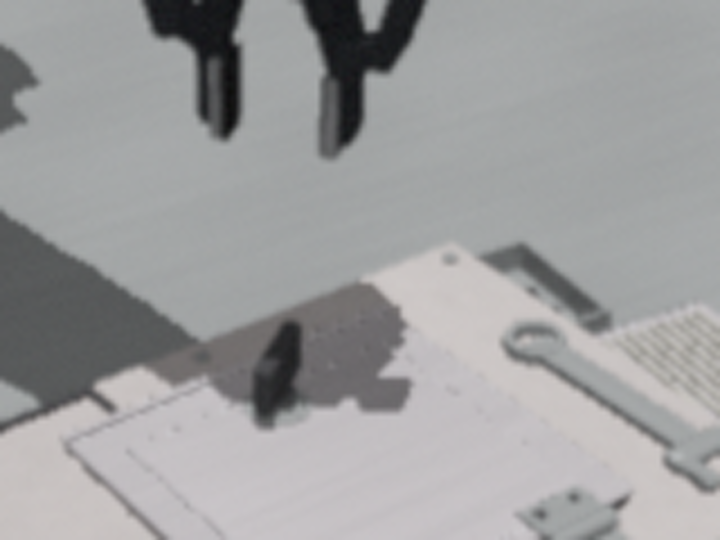

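Released; the wing stands turned, with the blade from about (265,420) to (290,325) in the zoom. I'll move aside for a top-view check.

```bash
python3 -m creep '[[0.01,-0.05,-0.01,0,0,0,0.5],[0.02,-0.1,-0.01,0,0,0,0.5],[0.04,-0.15,-0.01,0,0,0,0.5],[0.05,-0.2,-0.01,0,0,0,0.5],[0.05,-0.25,-0.01,0,0,0,0.5],[0.05,-0.25,-0.01,0,0,0,0.5],[0.05,-0.25,-0.01,0,0,0,0.5]]' >/dev/null; python3 st.py; python3 -c "
from h import *
im=optics.camera('top')[:,:,::-1];cv2.imwrite('pics/t14.png',im)
z=cv2.resize(im[185:285,220:340],None,fx=6,fy=6,interpolation=cv2.INTER_CUBIC)
cv2.imwrite('pics/t14z.png',z)
cv2.imwrite('pics/s14.png',optics.camera('scene')[:,:,::-1])
m=(z.max(2)<85).astype(np.uint8)*255
m[:,:290]=0;m[:380]=0;m[:,480:]=0;m[565:]=0
c=max(cv2.findContours(m,0,2)[0],key=cv2.contourArea);r=cv2.minAreaRect(c)
l=cv2.fitLine(c,cv2.DIST_L2,0,.01,.01).ravel()
q=lambda p:(p[0]/6+219.6,p[1]/6+184.6)
a,b=[onplane('top',q(l[2:]+s*30*l[:2]),.14) for s in(1,-1)];v=b-a
print(r,'blade W',-(np.arctan2(v[1],v[0])-TH))"
```

```text
t 26.90 z 0.2161 xy [0.3954 0.3308] F [ 0.4 -0.8  0.5] Mz 0.023 W 0.965 open 0.0425
((380.9230651855469, 482.88458251953125), (57.41146469116211, 159.1989288330078), 56.30992889404297) blade W -2.201831537912756
```

View pics/t14.png

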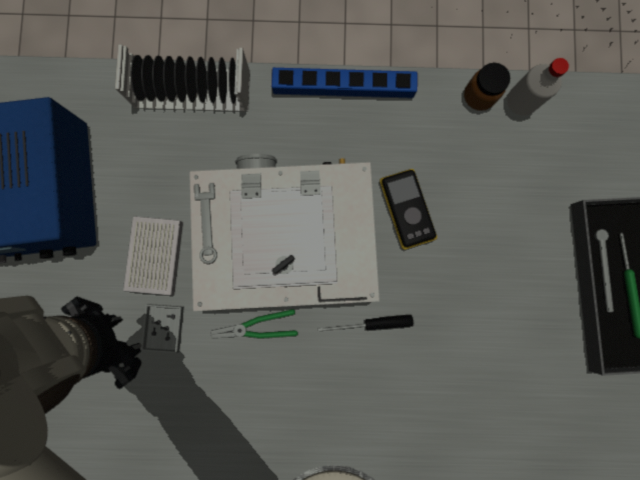

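View pics/s14.png

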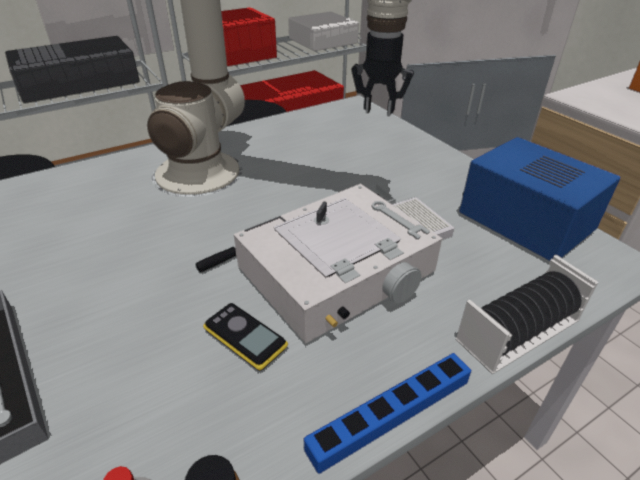

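The hatch is shut flat, the wing at (283,265) in the top view measures W ≈ 0.94 (equal to -2.20 + π), and the bystanders haven't moved. Handing in.

```bash
python3 -c "
from workcell import bot
print(bot.job_done(),bot.get_obs()['time'])"
```

```text
the job is handed in; nothing more can be done
the job is handed in; nothing more can be done
```

The hatch is shut on its gasket and the fastener is locked in its detent. However, I briefly turned it against its end stop harder than allowed. The torque read 0.35 N m, over the 0.25 limit, with readings good to roughly ±0.04; I backed off on the next move.

- **Hatch:** I pushed it down along its arc with about 1–3 N. I then pressed on until the force reached 22 N on the gasket.
- **Slot:** I felt clockwise first, to 0.77 rad, and found nothing. Turning back the other way, the cross bar dropped in at about -0.6 rad. I then pushed the fastener in 9 to 10 mm with under 10 N.
- **Lock:** I turned it clockwise to its stop at about 0.97 rad. It sprang back to about 5.7 mm, which matches the detent depth of 5.8 mm.
- **Last checks:** After I let go, the camera put the wing at about 0.94 rad, which agrees. The hatch lay flat, the tools and parts looked unmoved, and the gripper was clear of everything. The last move ended at 26.9 s, against the 72 s limit.
- **Disagreement:** The fingertips really sit about 35 mm above the reported tool position. The camera view and the contact with the hatch agreed on this, so I used heights corrected by that amount throughout.

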